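# Find and press the hidden catch of a steel dabba

### The job

Open the long steel dabba: somewhere along the flat steel strip in front of its lid is a flush catch pad of the same steel. Feel along the strip to find it and press it down with the fingertips, so that the lid is let go and springs fully open on its own. Do not lift, shove or tip the dabba or press so hard that it dents, leave the tray with its glasses and the kettle on its red pot holder where they stand, and move clear at the end.

Things in the scene. Friction and masses are not known exactly. Their poses are not given: they have to be found in the camera images.
- dabba: Steel storage bin, loose on the ledge, 2.5 to 3.5 kg; 270 mm deep (x), 350 long (y), 120 high. Origin: centre of its underside; z up, x points from its front strip (robot side) back to the lid's hinge. Its top is level at 120 mm: a fixed, rigid flat strip (x -135 to -45 mm, whole length), then the hinged lid (x -44 to +134).
- strip_mid (a point): Middle of the strip's top face: x -90, y 0, z 120 mm on the dabba, same axes. The catch pad, 45 mm (x) by 53 mm (y), of the same steel, its face 2 mm below the strip, is centred on this point's line along y, anywhere from y = -46 to +46 mm, different each start. Its place is not reported: feel for it (the strip is hard, the pad gives) or look for its outline.
- pad (a joint): How far the catch pad is pressed straight down into its opening (1 mm wider all round than the pad), in m: 0 at rest, 0.007 at its stop. Spring: starts to give at 2 N, 5.5 N at the stop. It lets go of the lid at about 0.0035. A fingertip that overlaps the strip cannot press it home.
- lid (a joint): Opening angle of the lid in rad: 0 shut and latched, 1.3 at its stop. 178 mm from hinge to front edge. Once let go it is raised softly by its own spring in about 2 s and stays up; its front edge swings up and back, away from the strip.
- tray: Round steel tray, 250 mm across, 18 mm high, with four glasses on it, at one end of the dabba (the other end from the kettle). Origin: centre of its underside.
- glass0: Drinking glass on the tray, 68 mm across, 100 mm high. Origin: centre of its underside.
- glass1: Drinking glass, like glass0.
- glass2: Drinking glass, like glass0.
- glass3: Drinking glass, like glass0.
- kettle: Tall aluminium kettle, 156 mm across (its spout reaches 113 mm out from its axis), 236 mm high with its bail handle, standing on the pot holder. Origin: centre of its underside.
- pot_holder: Red silicone disc, 190 mm across, 8 mm thick, lying under the kettle as its mat, at one end of the dabba. Origin: centre of its underside.

How it is judged:
On the way, in this order (a step that is already met when the one before it is completed fails the run):
1. the catch pad is pressed down with the fingers (value of joint pad above 0.0015 m and contact force between the fingers and dabba above 0.5 N), for 0.05 s.
2. the lid has sprung fully open (value of joint lid above 1.15 rad), for 0.2 s.
At the end, for the whole second after the job is handed in: The lid stands open by more than 1.15 rad (about 66 degrees), the pad is back up (within 1.5 mm of rest), and the dabba stands level and at rest within 30 mm of where it began (value of joint lid above 1.15 rad and value of joint pad below 0.0015 m and distance of dabba from where it was at the start of the episode below 0.03 m and angle between dabba's own z axis and vertical below 0.05 rad and linear speed of dabba below 0.02 m/s); the robot touches nothing.
It fails at once if the dabba is lifted, carried, tipped or shoved (30 mm or 0.15 rad) (distance of dabba from where it was at the start of the episode above 0.03 m or height (world z) of dabba above 0.01 m or angle between dabba's own z axis and vertical above 0.15 rad).
It fails at once if the dabba is pressed hard enough to dent it (45 N) (contact force between any of the fingers, the arm and dabba above 45 N).
It fails at once if the tray or a glass is moved by more than 20 mm or tipped (distance of any of tray, glass0, glass1, glass2, glass3 from where it was at the start of the episode above 0.02 m or angle between any of glass0, glass1, glass2, glass3's own z axis and vertical above 0.2 rad).
It fails at once if the kettle or the pot holder is lifted, moved by more than 20 mm or tipped (distance of any of kettle, pot_holder from where it was at the start of the episode above 0.02 m or angle between kettle's own z axis and vertical above 0.2 rad).
It also fails if it takes over 48 s, if anything falls off the work surface, if the arm or the gripper's body presses on something with over 40 N, if the wrist force passes 120 N, or if a joint passes its speed limit or range.

### The arm

A 6-joint arm with a two-finger parallel gripper is mounted at the origin on the work surface. World frame = base frame: x ahead of the robot, y to its left, z up, the work surface at z = 0. Lengths are in m, angles in rad, forces in N, time in s.
With the tool pointing down it reaches from about 0.3 to 0.875 m from the base axis. Payload 6.4 kg.
Tool frame: the origin (TCP) lies on the centre line of the jaws, within the pads' length; the fingertips stand ctrl.tip_extent ahead of it and the grasp point (between the pads) lies 8 mm behind it (ctrl.tip_extent is the distance from the TCP to the fingertips, in m); z points along the fingers, y is the line along which they close (so a half turn about z gives the same grasp; the last joint's range is limited). The gripper opens to 85 mm and grips with 20 to 120 N. Pads are 22 mm wide; open, the fingers measure 114 mm over their backs; the gripper's body (76 mm by 85 mm) begins 54 mm behind the grasp point. The pads swing forward as they close: fully open they stand 13 mm farther back than shut.
Start: joints at [-1.487, 0.181, 1.607, -0, 1.354, -0.206], TCP at [0.164, -0.551, 0.242] pointing down, gripper open.
Joint ranges: [-2.99, 2.99], [-0.89, 2.07], [0.3, 2.58], [-1.14, 4.28], [0, 2.63], [-3.12, 3.12]. Speed limits (rad/s): [2.57, 2.57, 3.01, 3.14, 3.14, 3.14].

### API

Orientations are given as a unit quaternion [w, x, y, z].
In Python, from bench import ctrl gives the robot as it stands.
- The arm moves only by the shell command python3 -m handwheel 'ROWS'. ROWS is JSON, a list of rows, each a list of 7 numbers: the turn, a rotation vector about the tool's x, y, z as a fraction of full scale, then the shift along the tool's x, y, z as a fraction of full scale, then the opening, from 0 (shut) to 1 (fully open). In form: [[rx, ry, rz, x, y, z, jaw], ...]. A call has exactly 8 rows; each row shifts and turns the commanded pose from where the row before left it, along the tool's axes as they then stand; what a row does not reach is not made up. Full scale, the value 1, is 300 mm for a shift and pi rad for a turn. A row lasts 1/10 s, in which the tool goes at most 50 mm and 8.59 degrees, less where a joint would pass 70% of its speed; a pose out of reach is approached as far as the arm can. A call with a number of a shift or a turn outside -1 to 1 is refused whole. A call with a gripper value outside its range is refused whole. The fingers move at their own pace and stop on an object; the grip force is fixed at half the most. Time passes only in rows, so rows that do not move let the fingers close, or fill a call up. It gives the time, the measured TCP pose, the force, the opening and the grip force at its end, in the units of the state.
- ctrl.get_obs(): the state, without advancing time (a new reading comes with each control period).
- ctrl.camera(name): name is "scene" or "top" or "wrist"; returns the picture (400x640x3 uint8, blue, green, red); there is no depth.
- ctrl.camera_model(name): a dict with "camera_matrix" (3x3 intrinsics, pixels), "cam_to_world" (4x4, takes a point from camera to world coordinates). Camera axes: x right, y up, looking along -z (the intrinsics and any distortion apply to the point x, -y, -z); pixel columns grow to the right and rows downward; lengths in m; the calibration is good to about 2 mm. A picture is of the moment at which its call begins: read the wrist's pose just before it. camera_model takes no time and is no camera call; for the wrist camera it gives the pose at the moment of the call.
- ctrl.hand_in(): hands the job in; it is judged then, once.
The state is a dict: "time_s": time; "q": joint angles; "dq": joint speeds; "joint_efforts": joint torques, N m; "eef_pos": TCP position; "eef_rot": TCP orientation; "wrist_force": force on the tool from outside, world axes, zero at the start; "torque": the same for the moment, N m; "opening": opening from 0.0 (shut) to 1.0 (fully open); "grasp_force": force on a finger pad.
Only numpy, scipy, OpenCV 4.12 (cv2) and the standard library are available. Lean on these libraries where they do the work, as an engineer would, in place of code of your own. Each camera call takes 0.05 s, during which the arm holds its last target. There are 200 camera calls.

## Working session

There is one attempt and no reset: what is moved stays moved. The work goes in short steps, Python scripts to look and compute and a shell command to move; the robot and the scene stay as the last step left them, time stands still between calls to the robot, and variables do not carry over. Pictures are saved under pics/ and viewed, at most 10 in all, crops included, and the job is handed in when it is done.

```bash
mkdir -p pics; python3 - <<'E'
from bench import ctrl
import cv2,numpy as np
np.set_printoptions(precision=4,suppress=True)
for n in("scene","top"):
    cv2.imwrite(f"pics/{n}0.png",ctrl.camera(n)); m=ctrl.camera_model(n); print(n,m)
o=ctrl.get_obs();print(o,ctrl.tip_extent)
E
```

```text
scene {'camera_matrix': array([[364.1987,   0.    , 317.0662],
       [  0.    , 364.1987, 201.4737],
       [  0.    ,   0.    ,   1.    ]]), 'cam_to_world': array([[-0.2718, -0.7194,  0.6392,  1.2103],
       [ 0.9624, -0.2041,  0.1795,  0.1808],
       [ 0.0013,  0.6639,  0.7478,  0.8239],
       [ 0.    ,  0.    ,  0.    ,  1.    ]])}
top {'camera_matrix': array([[421.0342,   0.    , 312.7998],
       [  0.    , 421.0342, 199.5335],
       [  0.    ,   0.    ,   1.    ]]), 'cam_to_world': array([[-0.0202,  0.9976, -0.0665,  0.4877],
       [-0.9997, -0.0208, -0.0092,  0.0119],
       [-0.0106,  0.0663,  0.9977,  1.4521],
       [ 0.    ,  0.    ,  0.    ,  1.    ]])}
{'time_s': 0.1, 'q': array([-1.4873,  0.1815,  1.6079,  0.    ,  1.3538, -0.2063]), 'dq': array([-0.0011, -0.002 , -0.0028,  0.0003,  0.0013, -0.0002]), 'joint_efforts': array([  0.0005, -44.5878, -35.2237,  -0.0003,   0.0042,  -0.    ]), 'eef_pos': array([ 0.1643, -0.5505,  0.2415]), 'eef_rot': array([-0.0008,  0.9895,  0.1444,  0.0001]), 'wrist_force': array([0.5556, 0.1761, 0.6396]), 'torque': array([-0.0044,  0.0199,  0.0823]), 'grasp_force': 0.0, 'opening': 1.0001128598343885} 0.011
```

View pics/top0.png

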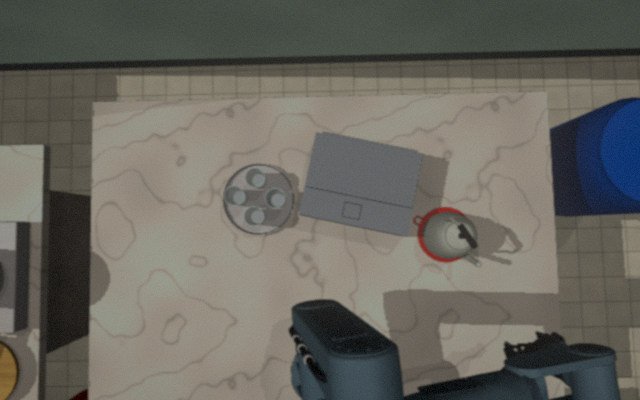

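View pics/scene0.png

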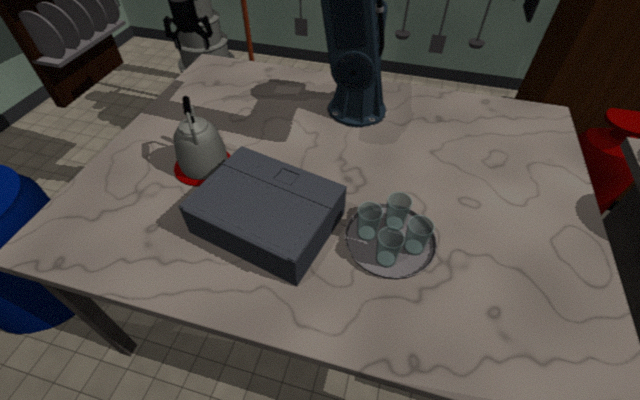

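The top view shows the dabba with corners near (318,132), (422,150), (413,235) and (300,213). The catch pad outline is at about (352,211), the glasses are to the left and the kettle is to the right at (447,235). The scene view shows the pad at about (288,177). I'll enlarge both around the pad.

```bash
cat > h.py <<'E'
import numpy as np
from bench import ctrl
def ray(n,u,v,m=None):
    m=m or ctrl.camera_model(n);K=m["camera_matrix"];T=np.array(m["cam_to_world"])
    d=np.linalg.solve(K,[u,v,1.]);d=T[:3,:3]@(d*[1,-1,-1]);return T[:3,3],d/np.linalg.norm(d)
def plane(n,u,v,z,m=None):
    p,d=ray(n,u,v,m);return p+d*(z-p[2])/d[2]
def tri(a,b):
    (p,d),(q,e)=a,b
    s=np.linalg.lstsq(np.c_[d,-e],q-p,rcond=None)[0];A=p+d*s[0];B=q+e*s[1];return (A+B)/2,np.linalg.norm(A-B)
E
python3 - <<'E'
import cv2,numpy as np
a=cv2.imread("pics/top0.png")[125:245,290:430];b=cv2.imread("pics/scene0.png")[140:230,220:360]
f=lambda x:cv2.convertScaleAbs(cv2.resize(x,None,fx=5,fy=5,interpolation=cv2.INTER_CUBIC),alpha=2.2,beta=-80)
cv2.imwrite("pics/a.png",f(a));cv2.imwrite("pics/b.png",f(b))
E
```

```text
(no output)
```

View pics/a.png

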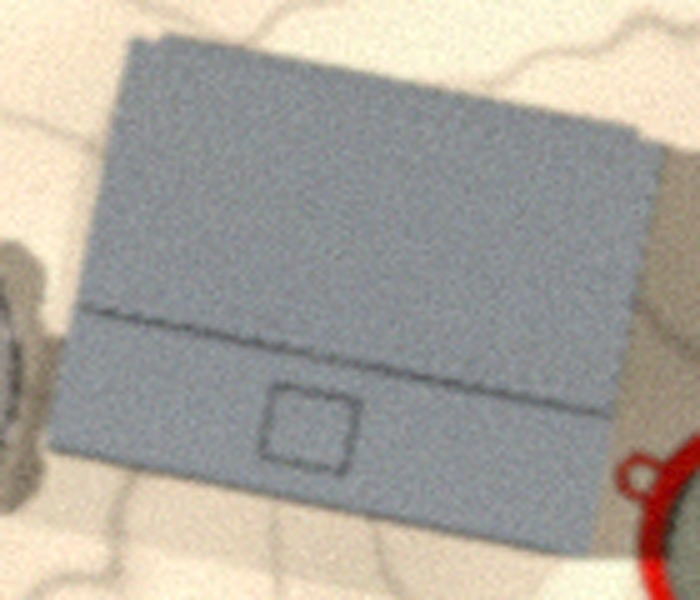

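View pics/b.png

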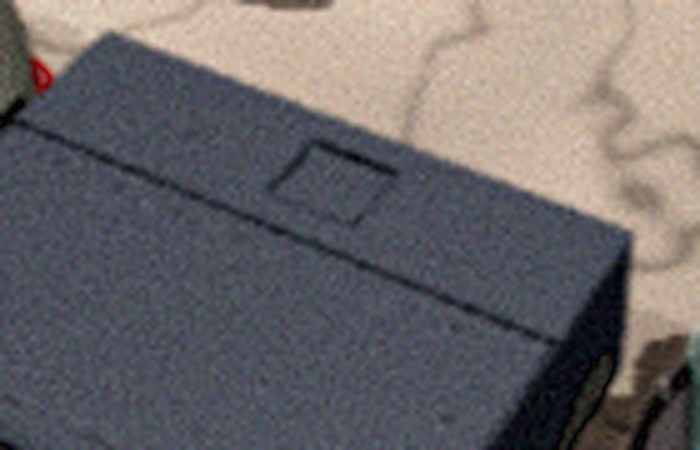

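The top crop shows the pad corners at (274,383), (360,397), (346,474) and (262,460), and the front strip corners at (50,450) and (590,553). In the scene crop the pad centre is at about (334,182), and the front corners are at (630,235) and (110,33).

```bash
python3 - <<'E'
from h import *
from scipy.spatial.transform import Rotation as R
np.set_printoptions(precision=4,suppress=True)
t=lambda x,y:ray("top",(x+.5)/5-.5+290,(y+.5)/5-.5+125)
s=lambda x,y:ray("scene",(x+.5)/5-.5+220,(y+.5)/5-.5+140)
tp=lambda x,y:plane("top",(x+.5)/5-.5+290,(y+.5)/5-.5+125,.12)
print("pad",tri(t(310.5,428.5),s(334.5,182)),tp(310.5,428.5))
L=tri(t(50,450),s(630,235));Q=tri(t(590,553),s(110,33));print("L",L,"R",Q)
c=[tp(*p) for p in((274,383),(360,397),(346,474),(262,460))]
for i in range(4):print("side",np.linalg.norm(c[i]-c[i-1]))
l,r=tp(50,450),tp(590,553);print(l,r,np.linalg.norm(l-r));y=l-r;yaw=np.arctan2(-y[0],y[1]);print("yaw",yaw)
e=np.array([np.cos(yaw),np.sin(yaw),0]);f=np.array([-e[1],e[0],0])
m=(l+r)/2+.045*e;print("strip_mid",m,"pad along y",(tp(310.5,428.5)-m)@f,(tp(310.5,428.5)-m)@e)
k=tp;print("kettle r ~",plane("top",447,235,.008))
o=ctrl.get_obs();w=o["eef_rot"];M=R.from_quat(np.r_[w[1:],w[0]]).as_matrix();print(M)
E
```

```text
pad (array([ 0.5395, -0.0969,  0.1179]), np.float64(0.0028437846257717845)) [ 0.5399 -0.0981  0.12  ]
L (array([0.5296, 0.0686, 0.1127]), np.float64(0.002649135569769451)) R (array([ 0.4567, -0.2689,  0.1187]), np.float64(0.0062595901035547765))
side 0.04937939914964628
side 0.05507774597265591
side 0.04955451074670869
side 0.05370280647581781
[0.5297 0.067  0.12  ] [ 0.4579 -0.2717  0.12  ] 0.3461485779052736
yaw -0.20879805791802344
strip_mid [ 0.5378 -0.1117  0.12  ] pad along y 0.013732644079511627 -0.0007968023251137949
kettle r ~ [ 0.4534 -0.4294  0.008 ]
[[ 0.9583  0.2857 -0.0001]
 [ 0.2857 -0.9583  0.0016]
 [ 0.0003 -0.0016 -1.    ]]
```

```bash
python3 -m handwheel '[[0,0,0.04,0,0,-0.08,0],[0,0,0.04,0,0,-0.08,0],[0,0,0.04,0,0,-0.08,0],[0,0,0.04,0,0,-0.08,0],[0,0,0,0,-0.12,0,0],[0,0,0,0,-0.12,0,0],[0,0,0,0,-0.12,0,0],[0,0,0,0,-0.12,0,0]]'
cat > d.py <<'E'
import sys
from h import *
from scipy.spatial.transform import Rotation as R
np.set_printoptions(precision=4,suppress=True)
o=ctrl.get_obs();w=o["eef_rot"];M=R.from_quat(np.r_[w[1:],w[0]]).as_matrix()
g=np.array(eval(sys.argv[1]))
print("t",o["time_s"],"pos",o["eef_pos"],"tip z",(o["eef_pos"]+M[:,2]*ctrl.tip_extent)[2],"F",o["wrist_force"],"open",o["opening"])
print("shift fs",M.T@(g-o["eef_pos"])/.3);print(M)
Mt=np.array([[np.cos(-.209),np.sin(-.209),0],[np.sin(-.209),-np.cos(-.209),0],[0,0,-1]])
print("turn fs",R.from_matrix(M.T@Mt).as_rotvec()/np.pi)
E
python3 d.py '[.540,-.0975,.20]'
```

```text
time_s: 0.9
eef_pos: [0.1948, -0.4087, 0.3377]
eef_rot: [-0.0, 0.994, -0.106, -0.0]
wrist_force: [-0.1, -0.5, -0.2]
opening: -0.0
grasp_force: 0.0
t 0.9 pos [ 0.1948 -0.4087  0.3377] tip z 0.32672501547306443 F [-0.1363 -0.466  -0.1895] open -0.0001509044272383362
shift fs [ 0.9051 -1.2568  0.46  ]
[[ 0.9774 -0.2116 -0.0001]
 [-0.2116 -0.9774  0.001 ]
 [-0.0003 -0.0009 -1.    ]]
turn fs [-0.0003  0.0001 -0.0013]
```

```bash
python3 -m handwheel '[[0,0,0,0,-0.15,0,0],[0,0,0,0,-0.15,0,0],[0,0,0,0,-0.15,0,0],[0,0,0,0,-0.15,0,0],[0,0,0,0.05,-0.14,0,0],[0,0,0,0.05,-0.14,0,0],[0,0,0,0.05,-0.14,0,0],[0,0,0,0.05,-0.14,0,0]]'
python3 d.py '[.540,-.0975,.20]'
```

```text
time_s: 1.7
eef_pos: [0.3273, -0.081, 0.3384]
eef_rot: [0.0, 0.994, -0.106, 0.001]
wrist_force: [1.2, -1.2, 1.0]
opening: -0.0
grasp_force: 0.0
t 1.7 pos [ 0.3273 -0.081   0.3384] tip z 0.32735430005023913 F [ 1.2312 -1.2036  0.9912] open -0.0002376875487111675
shift fs [ 0.7041 -0.0966  0.4619]
[[ 0.9773 -0.2117  0.0009]
 [-0.2117 -0.9773 -0.0007]
 [ 0.0011  0.0005 -1.    ]]
turn fs [ 0.0001 -0.0003 -0.0014]
```

```bash
python3 -m handwheel '[[0,0,0,0.12,-0.016,0.05,0],[0,0,0,0.12,-0.016,0.05,0],[0,0,0,0.12,-0.016,0.05,0],[0,0,0,0.12,-0.016,0.06,0],[0,0,0,0.12,-0.016,0.08,0],[0,0,0,0.1,-0.017,0.08,0],[0,0,0,0,0,0.09,0],[0,0,0,0,0,0,0]]'
python3 d.py '[.540,-.0975,.145]'; python3 - <<'E'
from h import *
import cv2
np.set_printoptions(precision=4,suppress=True)
print(ctrl.camera_model("wrist"));cv2.imwrite("pics/w.png",ctrl.camera("wrist"))
E
```

```text
time_s: 2.5
eef_pos: [0.5358, -0.0975, 0.1953]
eef_rot: [-0.001, 0.994, -0.106, -0.005]
wrist_force: [0.1, 0.5, -1.1]
opening: -0.001
grasp_force: 0.0
t 2.5 pos [ 0.5358 -0.0975  0.1953] tip z 0.18434771395147123 F [ 0.1137  0.5455 -1.0829] open -0.001460399841514538
shift fs [ 0.0152 -0.0025  0.1677]
[[ 0.9775 -0.2108 -0.0089]
 [-0.2108 -0.9775  0.0037]
 [-0.0095 -0.0017 -1.    ]]
turn fs [-0.0006  0.003  -0.0011]
{'camera_matrix': array([[296.6196,   0.    , 328.2423],
       [  0.    , 296.6196, 198.669 ],
       [  0.    ,   0.    ,   1.    ]]), 'cam_to_world': array([[-0.2097,  0.9387,  0.2735,  0.6039],
       [-0.9778, -0.2007, -0.0608, -0.1118],
       [-0.0022, -0.2802,  0.9599,  0.326 ],
       [ 0.    ,  0.    ,  0.    ,  1.    ]])}
```

View pics/w.png

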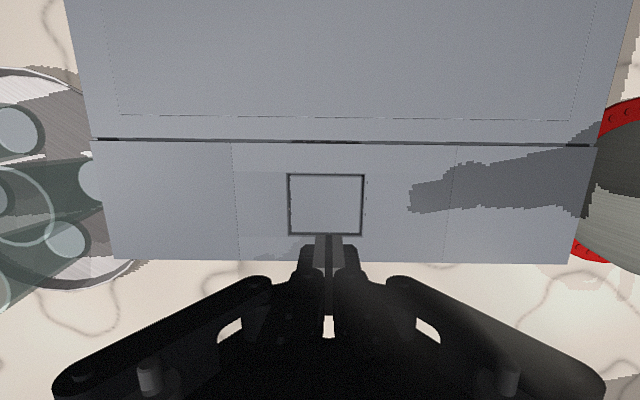

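The wrist view shows the pad square with corners (288,174), (364,174), (363,235) and (289,235). The shut fingertips are just in front of it, and the kettle and glasses are well to the sides.

```bash
python3 - <<'E'
from h import *
np.set_printoptions(precision=4,suppress=True)
c=np.array([plane("wrist",u,v,.119) for u,v in((288,174),(364,174),(363,235),(289,235))])
print(c.mean(0),[np.linalg.norm(c[i]-c[i-1]) for i in range(4)])
p=c.mean(0);p[2]=.145;np.save("p.npy",p)
E
python3 d.py 'np.load("p.npy")'
```

```text
[ 0.5405 -0.0964  0.119 ] [np.float64(0.04732427087531603), np.float64(0.0546358933329187), np.float64(0.04730034934523359), np.float64(0.056464417580119684)]
t 2.55 pos [ 0.5367 -0.098   0.1979] tip z 0.18692311895038172 F [-0.0159 -0.4413  0.1881] open -0.0025306640882766596
shift fs [ 0.0125 -0.0075  0.1763]
[[ 0.9775 -0.211  -0.0056]
 [-0.211  -0.9775  0.0023]
 [-0.0059 -0.0011 -1.    ]]
turn fs [-0.0003  0.0019 -0.0011]
```

Three views agree to within about 1 mm. I'll descend to just above the pad and settle.

```bash
python3 -m handwheel '[[0,0,0,0,0,0,0],[0,0,0,0,-0.004,0.04,0],[0,0,0,0,0,0.05,0],[0,0,0,0,0,0.05,0],[0,0,0,0,0,0.04,0],[0,0,0,0,0,0,0],[0,0,0,0,0,0,0],[0,0,0,0,0,0,0]]'
python3 d.py '[.5403,-.0968,.129]'
```

```text
time_s: 3.35
eef_pos: [0.539, -0.0977, 0.1468]
eef_rot: [0.0, 0.994, -0.106, 0.0]
wrist_force: [-0.4, -0.3, -0.2]
opening: -0.003
grasp_force: 0.0
t 3.35 pos [ 0.539  -0.0977  0.1468] tip z 0.13579454936282848 F [-0.4004 -0.2503 -0.1723] open -0.0025418749260855463
shift fs [ 0.0034 -0.004   0.0593]
[[ 0.9774 -0.2112  0.0009]
 [-0.2112 -0.9774 -0.0003]
 [ 0.0009  0.0002 -1.    ]]
turn fs [ 0.     -0.0003 -0.0012]
```

```bash
python3 -m handwheel '[[0,0,0,0.003,-0.004,0.02,0],[0,0,0,0,0,0.02,0],[0,0,0,0,0,0.01,0],[0,0,0,0,0,0.005,0],[0,0,0,0,0,0.005,0],[0,0,0,0,0,0.003,0],[0,0,0,0,0,0,0],[0,0,0,0,0,0,0]]'
python3 d.py '[.5403,-.0968,.124]'
```

```text
time_s: 4.15
eef_pos: [0.5399, -0.0966, 0.1276]
eef_rot: [0.0, 0.994, -0.106, 0.0]
wrist_force: [-0.9, 0.9, 0.8]
opening: -0.002
grasp_force: 0.7
t 4.15 pos [ 0.5399 -0.0966  0.1276] tip z 0.11657103243653463 F [-0.8503  0.8603  0.8007] open -0.002210688786674957
shift fs [0.0015 0.0003 0.0119]
[[ 0.9774 -0.2113  0.0005]
 [-0.2113 -0.9774 -0.0002]
 [ 0.0005  0.0001 -1.    ]]
turn fs [ 0.     -0.0002 -0.0012]
```

```bash
python3 -m handwheel '[[0,0,0,0,0,0.003,0],[0,0,0,0,0,0.003,0],[0,0,0,0,0,0.003,0],[0,0,0,0,0,0.003,0],[0,0,0,0,0,0,0],[0,0,0,0,0,0,0],[0,0,0,0,0,0,0],[0,0,0,0,0,0,0]]'
python3 d.py '[.5403,-.0968,.124]'
```

```text
time_s: 4.95
eef_pos: [0.5399, -0.0966, 0.124]
eef_rot: [0.0, 0.994, -0.106, 0.0]
wrist_force: [-1.4, 0.5, 4.5]
opening: 0.0
grasp_force: 2.1
t 4.95 pos [ 0.5399 -0.0966  0.124 ] tip z 0.11295877257684105 F [-1.4451  0.5211  4.5132] open 2.7921750468861262e-05
shift fs [ 0.0014  0.0003 -0.0001]
[[ 0.9774 -0.2112  0.0005]
 [-0.2112 -0.9774 -0.0002]
 [ 0.0005  0.0001 -1.    ]]
turn fs [ 0.     -0.0002 -0.0012]
```

```bash
python3 -c "
from bench import ctrl;import cv2;cv2.imwrite('pics/s1.png',ctrl.camera('scene'))"
```

```text
(no output)
```

View pics/s1.png

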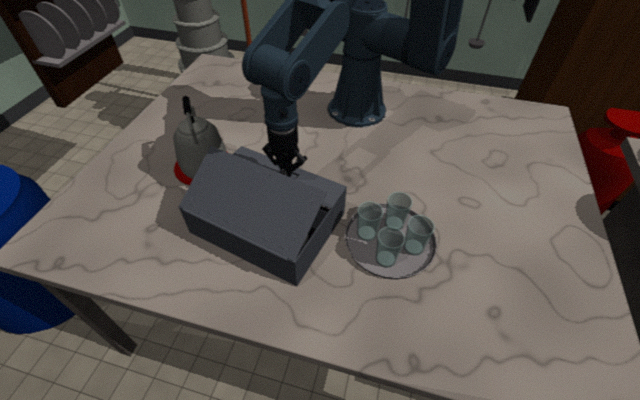

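The lid (gap at 320,215) is let go and rising, and the fingers are still on the pad. I'll lift off it and draw back towards the robot.

```bash
python3 -m handwheel '[[0,0,0,0,0,-0.04,0],[0,0,0,0,0,-0.06,0],[0,0,0,-0.06,0,-0.06,0],[0,0,0,-0.1,0,-0.08,0],[0,0,0,-0.1,0,-0.08,0],[0,0,0,-0.1,0,-0.08,0],[0,0,0,-0.1,0,-0.08,0],[0,0,0,-0.1,0,0,0]]' && python3 -m handwheel '[[0,0,0,0,0,0,0],[0,0,0,0,0,0,0],[0,0,0,0,0,0,0],[0,0,0,0,0,0,0],[0,0,0,0,0,0,0],[0,0,0,0,0,0,0],[0,0,0,0,0,0,0],[0,0,0,0,0,0,0]]' && python3 -m handwheel '[[0,0,0,0,0,0,0],[0,0,0,0,0,0,0],[0,0,0,0,0,0,0],[0,0,0,0,0,0,0],[0,0,0,0,0,0,0],[0,0,0,0,0,0,0],[0,0,0,0,0,0,0],[0,0,0,0,0,0,0]]' && python3 -m handwheel '[[0,0,0,0,0,0,0],[0,0,0,0,0,0,0],[0,0,0,0,0,0,0],[0,0,0,0,0,0,0],[0,0,0,0,0,0,0],[0,0,0,0,0,0,0],[0,0,0,0,0,0,0],[0,0,0,0,0,0,0]]'; python3 -c "
from bench import ctrl;import cv2;cv2.imwrite('pics/s2.png',ctrl.camera('scene'))"
```

```text
time_s: 5.8
eef_pos: [0.3758, -0.0615, 0.2713]
eef_rot: [0.001, 0.994, -0.106, 0.003]
wrist_force: [-0.6, 0.2, 1.0]
opening: 0.0
grasp_force: 0.0
time_s: 6.6
eef_pos: [0.3755, -0.0611, 0.2677]
eef_rot: [-0.0, 0.994, -0.106, -0.0]
wrist_force: [-0.1, 0.2, 0.8]
opening: 0.003
grasp_force: 0.0
time_s: 7.4
eef_pos: [0.3755, -0.0611, 0.2678]
eef_rot: [0.0, 0.994, -0.106, -0.0]
wrist_force: [-0.9, 0.2, 0.9]
opening: -0.0
grasp_force: 0.0
time_s: 8.2
eef_pos: [0.3755, -0.0611, 0.2678]
eef_rot: [0.0, 0.994, -0.106, 0.0]
wrist_force: [1.1, -0.2, 0.2]
opening: 0.004
grasp_force: 0.0
```

View pics/s2.png

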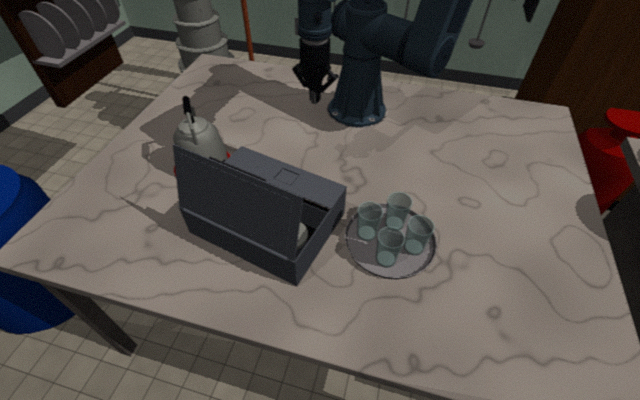

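The lid stands steeply open (top edge from (175,148) to (300,195)). The pad is back up, and the dabba, glasses and kettle haven't moved. I'll check the angle by casting a ray from the lid corner onto the lid's end plane.

```bash
python3 - <<'E'
from h import *
y=-.209;e=np.array([np.cos(y),np.sin(y),0]);f=np.array([-e[1],e[0],0]);m=np.array([.5378,-.1117,0])+.09*e
for u,v,s in((300,195,.175),(175,148,-.175)):
    p,d=ray("scene",u,v);q=p+d*((s-(p-m)@f)/(d@f))
    print("x",(q-m)@e,"z",q[2],"angle",np.arctan2(q[2]-.12,.134-(q-m)@e))
E
```

```text
x 0.09997477300477567 z 0.30545617458276997 angle 1.389346510220475
x 0.07785682717284542 z 0.26914726497287833 angle 1.2107744981422794
```

Both ends average about 1.3 rad, so the lid is at its stop.

```bash
python3 -c "
from bench import ctrl;print(ctrl.hand_in())"
```

```text
the job is handed in; nothing more can be done
None
```

I pressed the catch pad with about 4.5 N and the lid sprang open to about 1.3 rad; the arm is clear, nothing else visibly moved, and the job is handed in at about 8 s with no verdict returned.

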